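Sort the tall preserve jars into their colour trays on the cellar bench

ROBOT

A 6-joint arm with a two-finger parallel gripper is mounted at the origin on the work surface. World frame = base frame: x ahead of the robot, y to its left, z up, the work surface at z = 0. Lengths are in m, angles in rad, forces in N, time in s.
With the tool pointing down it reaches from about 0.3 to 0.825 m from the base axis. Payload 5.4 kg.
Tool frame: the origin (TCP) lies at the very end of the fingers, on their centre line; the grasp point (between the pads) lies 19 mm behind it; y points along the fingers, x is the direction in which the jaws open and shut, and the axes are right-handed (so a half turn about y gives the same grasp; the last joint's range is limited). The gripper opens to 92 mm and grips with 3 to 60 N. Pads are 20 mm wide; open, the fingers measure 128 mm over their backs; the gripper's body (75 mm by 189 mm) begins 69 mm behind the grasp point.
Start: joints at [-1.498, 0.158, 1.597, -0, 1.386, -0.21], TCP at [0.16, -0.552, 0.215] pointing down, gripper open.
Joint ranges: [-2.91, 2.91], [-0.94, 2.29], [0.18, 2.7], [-1.29, 4.43], [0.17, 2.64], [-3, 3]. Speed limits (rad/s): [2.57, 2.57, 3.14, 3.14, 3.14, 3.14].

INTERFACE

Orientations are given as a unit quaternion [x, y, z, w].
In Python, from rig import env gives the robot as it stands.
- The arm moves only by the tool jog_arm, never from a script. Its argument "motion" is a list of rows, each an object with "angular": the turn, a rotation vector about the tool's x, y, z in degrees, a list of three; "linear": the shift along the tool's x, y, z in cm, a list of three; "hand": the closure, from -1 (fully open) to 1 (shut), so that 0 is half open. A call has 1 to 5 rows; each row is the pose to reach, as a shift and turn from the pose commanded when the call began, along the tool's axes at that moment; what a row does not reach only later rows make up. A row lasts 1/10 s, in which the tool goes at most 50 mm and 8.59 degrees, less where a joint would pass 70% of its speed; a pose out of reach is approached as far as the arm can. A call with a gripper value outside its range is refused whole. The fingers move at their own pace and stop on an object; "squeeze" is the grip in N (left out, the last holds). Time passes only in rows, so rows that repeat a pose let the fingers close. It gives the time, the measured TCP pose, the force and the opening at its end, in the units of the state.
- env.get_state(): the state, without advancing time (a new reading comes with each control period).
- env.snapshot(name): name is "side" or "top" or "wrist"; returns a dict with "image" (420x560x3 uint8, red, green, blue), "camera_matrix" (3x3 intrinsics, pixels), "R" (3x3) and "t" (3): a world point X has camera coordinates R X + t. Camera axes: x right, y down, z forward; pixel columns grow to the right and rows downward; lengths in m; the calibration is good to about 2 mm. The wrist camera is an equidistant fisheye: a pixel r from the principal point sees the ray r / f radians off the axis. A picture is of the moment at which its call begins. There is no depth.
- env.sign_off(): hands the job in, once; it reports no verdict.
The state is a dict: "clock": time; "joint_pos": joint angles; "joint_velocities": joint speeds; "effort": joint torques, N m; "eef_pos": TCP position; "orientation": TCP orientation; "force": force on the tool from outside, world axes, zero at the start; "torque": the same for the moment, N m; "width": finger opening in m.
Only numpy, scipy, OpenCV 4.12 (cv2) and the standard library are available. Lean on these libraries where they do the work, as an engineer would, in place of code of your own. Each camera call takes 0.05 s, during which the arm holds its last target. There are 200 camera calls.

TASK

Sort this year's preserves: stand each of the four tall jars upright in the round tray of the same colour as its lid, flat on the tray's floor, and let go. It is glass, so set each jar down and do not drop it; leave the two squat jars where they are.

Things in the scene. Friction and masses are not known exactly. Their poses are not given: they have to be found in the camera images.
- jar_red: tall preserve jar with a red screw lid and a white paper label, diameter 58 mm all the way up (lid included), 100 mm high, about 0.33 kg, loose, upright at the start. Origin: centre of its underside; z up along the jar.
- jar_green: tall preserve jar with a green screw lid and a white paper label, diameter 58 mm all the way up (lid included), 100 mm high, about 0.33 kg, loose, upright at the start. Origin: centre of its underside; z up along the jar.
- jar_yellow: tall preserve jar with a yellow screw lid and a white paper label, diameter 58 mm all the way up (lid included), 100 mm high, about 0.33 kg, loose, upright at the start. Origin: centre of its underside; z up along the jar.
- jar_blue: tall preserve jar with a blue screw lid and a white paper label, diameter 58 mm all the way up (lid included), 100 mm high, about 0.33 kg, loose, upright at the start. Origin: centre of its underside; z up along the jar.
- tray_red: shallow round red plastic tray with a flat white spot 56 mm across in the middle of its floor, fixed to the bench, empty at the start: floor 4 mm thick, rim 12 mm high, outer diameter 94 mm at the rim, inside diameter about 80 mm at the floor and 86 mm at the rim, so a jar fits with about 11 mm to spare all round. Origin: centre of its underside, at bench height; z up.
- tray_green: shallow round green plastic tray with a flat white spot 56 mm across in the middle of its floor, fixed to the bench, empty at the start: floor 4 mm thick, rim 12 mm high, outer diameter 94 mm at the rim, inside diameter about 80 mm at the floor and 86 mm at the rim, so a jar fits with about 11 mm to spare all round. Origin: centre of its underside, at bench height; z up.
- tray_yellow: shallow round yellow plastic tray with a flat white spot 56 mm across in the middle of its floor, fixed to the bench, empty at the start: floor 4 mm thick, rim 12 mm high, outer diameter 94 mm at the rim, inside diameter about 80 mm at the floor and 86 mm at the rim, so a jar fits with about 11 mm to spare all round. Origin: centre of its underside, at bench height; z up.
- tray_blue: shallow round blue plastic tray with a flat white spot 56 mm across in the middle of its floor, fixed to the bench, empty at the start: floor 4 mm thick, rim 12 mm high, outer diameter 94 mm at the rim, inside diameter about 80 mm at the floor and 86 mm at the rim, so a jar fits with about 11 mm to spare all round. Origin: centre of its underside, at bench height; z up.
- squat_red: squat wide amber glass jar with a plain red lid over its whole top, diameter 76 mm, only 42 mm high, 0.25 kg, loose; not to be sorted. Origin: centre of its underside; z up. (Other small clutter among these things is under 45 mm high.)
- squat_green: squat wide amber glass jar with a plain green lid over its whole top, diameter 76 mm, only 42 mm high, 0.25 kg, loose; not to be sorted. Origin: centre of its underside; z up. (Other small clutter among these things is under 45 mm high.)
Things that resemble listed ones, but are neither listed nor needed, are in the scene too. What is shaped like the jar_red but pink or purple is not meant.

How it is judged:
At the end, for the whole second after the job is handed in: Each tall jar stands upright (within 0.06 rad) inside the tray of its lid's colour, on the tray's floor (underside 1 to 7 mm above the bench) and within 16 mm of the tray's centre, released and at rest; both squat jars are at rest within 20 mm of where they started (horizontal distance between jar_red and tray_red below 0.016 m and z of jar_red in the frame of tray_red between 0.001 and 0.007 m and angle between each of jar_red, jar_green, jar_yellow, jar_blue's own z axis and vertical below 0.06 rad and linear speed of each of jar_red, jar_green, jar_yellow, jar_blue, squat_red, squat_green below 0.02 m/s and contact force between each of jar_red, jar_green, jar_yellow, jar_blue and the fingers below 0.1 N and horizontal distance between jar_green and tray_green below 0.016 m and z of jar_green in the frame of tray_green between 0.001 and 0.007 m and horizontal distance between jar_yellow and tray_yellow below 0.016 m and z of jar_yellow in the frame of tray_yellow between 0.001 and 0.007 m and horizontal distance between jar_blue and tray_blue below 0.016 m and z of jar_blue in the frame of tray_blue between 0.001 and 0.007 m and distance of each of squat_red, squat_green from where it was at the start of the episode below 0.02 m); the robot touches nothing.
It fails at once if a tall jar is dropped (let go with its underside more than 35 mm above the bench) ((height (world z) of jar_red above 0.035 m and contact force between jar_red and anything else below 0.02 N) or (height (world z) of jar_green above 0.035 m and contact force between jar_green and anything else below 0.02 N) or (height (world z) of jar_yellow above 0.035 m and contact force between jar_yellow and anything else below 0.02 N) or (height (world z) of jar_blue above 0.035 m and contact force between jar_blue and anything else below 0.02 N)).
It fails at once if a squat jar is moved by more than 30 mm (distance of any of squat_red, squat_green from where it was at the start of the episode above 0.03 m).
It also fails if it takes over 99 s, if anything falls off the work surface, if the arm or the gripper's body presses on something with over 40 N, if the wrist force passes 120 N, or if a joint passes its speed limit or range.

## Working session

There is one attempt and no reset: what is moved stays moved. The work goes in short steps, Python scripts to look and compute and a tool call to move; the robot and the scene stay as the last step left them, time stands still between calls to the robot, and variables do not carry over. Pictures are saved under pics/ and viewed, about 12 in all and at most 16, crops included, and the job is handed in when it is done.

Besides the shell and the picture viewer there is one more tool, called as name(argument=value, ...), one argument or row to a line, values as JSON. jog_arm: Moves the arm, as the interface text tells. Its arguments: {"type":"object","properties":{"motion":{"type":"array"},"squeeze":{"type":"number"}},"required":["motion"]}

```bash
mkdir -p pics; cat > h.py <<'E'
import numpy as np, cv2
from rig import env
def ray(s,u,v,z):
    K=s['camera_matrix'];R=np.array(s['R']);t=np.array(s['t'])
    c=-R.T@t; d=R.T@np.linalg.solve(K,[u,v,1.]); return (c+d*(z-c[2])/d[2])
def proj(s,X):
    c=np.array(s['R'])@X+np.array(s['t']); p=np.array(s['camera_matrix'])@c; return p[:2]/p[2]
E
python3 - <<'E'
from h import *
import pickle
for n in('top','side'):
    s=env.snapshot(n);pickle.dump(s,open(n+'.pkl','wb'))
    cv2.imwrite(f'pics/{n}.png',cv2.resize(s['image'][:,:,::-1],(800,600),interpolation=cv2.INTER_CUBIC))
    print(n,s['camera_matrix'],-np.array(s['R']).T@s['t'])
print(env.get_state())
E
```

```text
top [[456.94479038   0.         276.54925495]
 [  0.         456.94479038 214.3129366 ]
 [  0.           0.           1.        ]] [0.34328543 0.04407423 1.26234227]
side [[451.11221608   0.         280.70982548]
 [  0.         451.11221608 202.46573865]
 [  0.           0.           1.        ]] [-0.10900518  0.62510773  0.99589518]
{'clock': 0.1, 'joint_pos': array([-1.49809238e+00,  1.58969269e-01,  1.59806717e+00, -2.51762148e-06,
        1.38619152e+00, -2.10089878e-01]), 'joint_velocities': array([-0.0005586 , -0.00117398, -0.00404639, -0.00132009,  0.00130176,
       -0.00018903]), 'effort': array([ 1.34684783e-04, -3.86503315e+01, -3.22960210e+01,  7.03559769e-02,
        3.38532776e-02, -4.96350106e-05]), 'eef_pos': array([ 0.16039172, -0.55160868,  0.21374639]), 'orientation': array([-0.56503772,  0.42492713, -0.42416621,  0.56590842]), 'force': array([-0.45710922,  0.35665454, -0.1759617 ]), 'torque': array([ 0.00317813, -0.0227277 , -0.00781016]), 'width': 0.09238179307823047}
```

View pics/top.png

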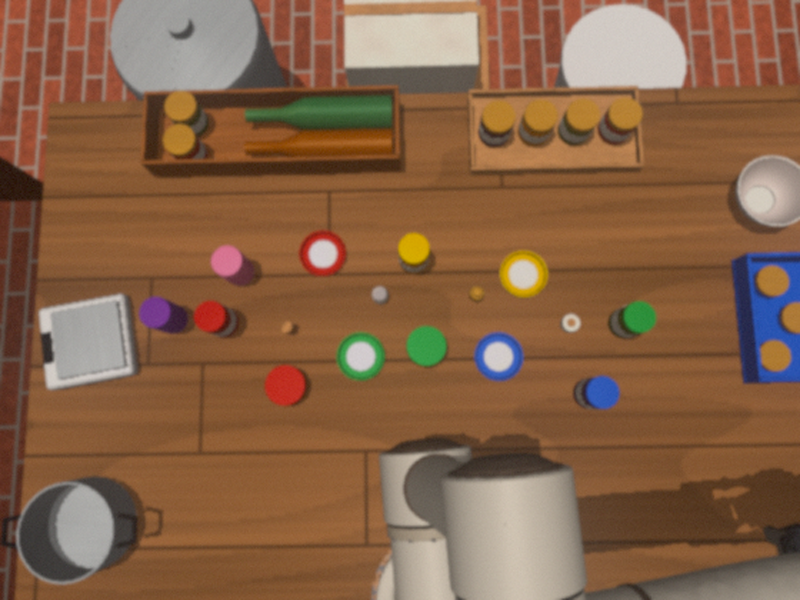

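View pics/side.png

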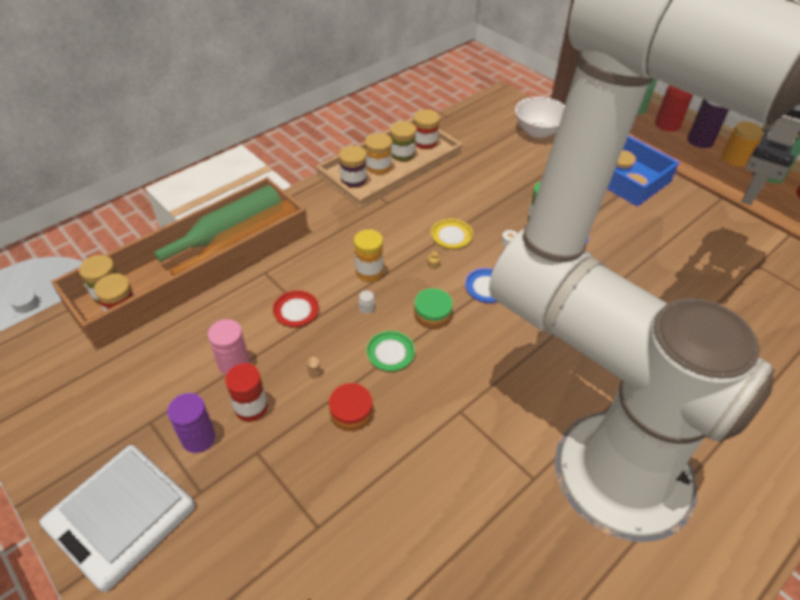

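Top view (800x600 px): red-ish candidates are the tall red lid (212,317), the squat red (285,385), pink (228,262) and purple (160,313) decoys. Green: tall (640,317), squat (427,346). Yellow: tall (413,249), gold lids in crates (not it). Blue: tall (602,392). Trays: red (323,253), green (361,356), yellow (524,273), blue (498,356).

```bash
python3 - <<'E'
from h import *
import pickle
s=pickle.load(open('top.pkl','rb'));im=s['image'];hsv=cv2.cvtColor(im,cv2.COLOR_RGB2HSV)
def blob(u,v,z,name,white=False):
    u*=.7;v*=.7;r=24
    x0,y0=int(u)-r,int(v)-r; w=hsv[y0:y0+2*r,x0:x0+2*r].astype(int); c=hsv[int(v),int(u)].astype(int)
    if white: m=(w[...,1]<60)&(w[...,2]>150)
    else:
        dh=abs(w[...,0]-c[0]);dh=np.minimum(dh,180-dh); m=(dh<7)&(w[...,1]>c[1]-50)&(w[...,2]>c[2]-50)
    n,l,st,ce=cv2.connectedComponentsWithStats(m.astype(np.uint8)); k=l[r,r]
    p=ce[k]+[x0,y0]; X=ray(s,*p,z); a=st[k,4]; f=s['camera_matrix'][0,0]
    print(name,p.round(1),X.round(4),'diam mm',round(2000*np.sqrt(a/np.pi)/f*(1.262-z),1),'r',np.hypot(*X[:2]).round(3))
for a in [(212,317,.1,'Jred'),(640,317,.1,'Jgreen'),(413,249,.1,'Jyel'),(602,392,.1,'Jblue'),(228,262,.1,'pink'),(156,313,.1,'purple'),(285,385,.042,'Sred'),(427,346,.042,'Sgreen')]: blob(*a)
for a in [(323,253,.004,'Tred'),(361,356,.004,'Tgreen'),(524,273,.004,'Tyel'),(498,356,.004,'Tblue'),(379,295,.03,'knob')]: blob(*a,True)
cs=[im[y-35:y+35,x-35:x+35] for x,y in[(150,222),(445,222),(289,175),(420,274)]]
cv2.imwrite('pics/crop.png',cv2.resize(np.hstack(cs)[:,:,::-1],(800,200),interpolation=cv2.INTER_CUBIC))
from scipy.spatial.transform import Rotation as Ro
print(Ro.from_quat(env.get_state()['orientation']).as_matrix().round(3))
for u,v in[(288,328),(477,294),(571,323)]:print(ray(s,u*.7,v*.7,.03))
E
```

```text
Jred [146.  220.7] [0.5132 0.3998 0.1   ] diam mm 56.4 r 0.651
Jgreen [446.9 221.7] [ 0.4957 -0.3717  0.1   ] diam mm 53.5 r 0.62
Jyel [289.3 173. ] [0.6316 0.0275 0.1   ] diam mm 55.0 r 0.632
Jblue [421.3 274.2] [ 0.3641 -0.298   0.1   ] diam mm 55.9 r 0.471
pink [158.2 182.1] [0.6145 0.3707 0.1   ] diam mm 53.6 r 0.718
purple [108.4 218.3] [0.5214 0.498  0.1   ] diam mm 54.3 r 0.721
Sred [198.5 269.2] [0.3885 0.2735 0.042 ] diam mm 76.3 r 0.475
Sgreen [298.2 242. ] [0.4564 0.0068 0.042 ] diam mm 69.9 r 0.456
Tred [225.7 177.4] [0.6466 0.2062 0.004 ] diam mm 52.2 r 0.679
Tgreen [252.1 249.1] [0.4426 0.1331 0.004 ] diam mm 57.6 r 0.462
Tyel [365.8 191.6] [ 0.5977 -0.1869  0.004 ] diam mm 50.9 r 0.626
Tblue [348.5 249.3] [ 0.437 -0.132  0.004] diam mm 55.8 r 0.457
knob [264.8 204.8] [0.5611 0.0952 0.03  ] diam mm 24.0 r 0.569
[[ 0.279 -0.     0.96 ]
 [-0.96   0.002  0.279]
 [-0.002 -1.     0.   ]]
[0.49603768 0.2684229  0.03      ]
[ 0.55464681 -0.09341945  0.03      ]
[ 0.49542403 -0.26899674  0.03      ]
```

View pics/crop.png

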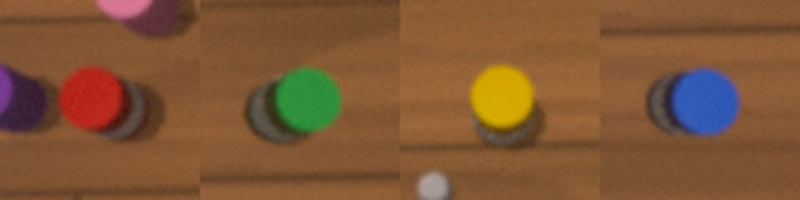

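The crop shows the four chosen jars: each is a coloured lid with a label ring, and pink and purple sit at the edge. The sizes fit (lids about 55 mm, squats about 75 mm). I'll start with blue, turning the jaws to -45° to clear purple and pink later on.

jog_arm(
  motion=[
    {"linear": [-11, 0, 15.7], "angular": [0, -28.8, 0], "hand": -1},
    {"linear": [-11, 0, 15.7], "angular": [0, -28.8, 0], "hand": -1},
    {"linear": [-11, 0, 15.7], "angular": [0, -28.8, 0], "hand": -1},
    {"linear": [-11, 0, 15.7], "angular": [0, -28.8, 0], "hand": -1},
    {"linear": [-11, 0, 15.7], "angular": [0, -28.8, 0], "hand": -1},
  ],
  squeeze=30,
)

```text
clock: 0.6
eef_pos: [0.2829, -0.399, 0.2141]
orientation: [-0.653, 0.269, -0.269, 0.655]
force: [-1.0, -1.3, -0.6]
width: 0.0917
```

```bash
cat >> h.py <<'E'
from scipy.spatial.transform import Rotation as Ro
def go(x,y,z):
    s=env.get_state();M=Ro.from_quat(s['orientation']).as_matrix()
    print(round(s['clock'],2),s['eef_pos'].round(4),'F',s['force'].round(1),'w',round(s['width'],4),'xaxis',M[:,0].round(3),'down',M[:,1].round(3))
    print('shift cm',(100*M.T@(np.array([x,y,z])-s['eef_pos'])).round(2))
E
python3 -c "from h import *;go(.364,-.298,.15)"
```

```text
0.6 [ 0.2829 -0.399   0.2141] F [-1.  -1.3 -0.6] w 0.0917 xaxis [ 0.711 -0.703 -0.001] down [ 0.001  0.002 -1.   ]
shift cm [-1.32  6.44 12.87]
```

jog_arm(
  motion=[
    {"linear": [-1.3, 5.4, 12.9], "angular": [0, 0, 0], "hand": -1},
    {"linear": [-1.3, 5.4, 12.9], "angular": [0, 0, 0], "hand": -1},
    {"linear": [-1.3, 5.4, 12.9], "angular": [0, 0, 0], "hand": -1},
    {"linear": [-1.3, 5.4, 12.9], "angular": [0, 0, 0], "hand": -1},
    {"linear": [-1.3, 5.4, 12.9], "angular": [0, 0, 0], "hand": -1},
  ],
)

```text
clock: 1.1
eef_pos: [0.3622, -0.3025, 0.1603]
orientation: [0.654, -0.271, 0.27, -0.653]
force: [-0.0, -0.5, -0.1]
width: 0.0919
```

```bash
cat >> h.py <<'E'
def fproj(s,X):
    c=np.array(s['R'])@X+np.array(s['t']);K=s['camera_matrix'];th=np.arctan2(np.hypot(c[0],c[1]),c[2]);a=np.arctan2(c[1],c[0])
    return np.array([K[0,2]+K[0,0]*th*np.cos(a),K[1,2]+K[1,1]*th*np.sin(a)])
def wrist(name,circles):
    s=env.snapshot('wrist');im=s['image'][:,:,::-1].copy()
    for x,y,z,r in circles:
        P=np.array([fproj(s,np.array([x+r*np.cos(a),y+r*np.sin(a),z])) for a in np.linspace(0,6.3,60)])
        cv2.polylines(im,[P.round().astype(int)],True,(255,0,255),1)
    cv2.imwrite(f'pics/{name}.png',cv2.resize(im,(800,600),interpolation=cv2.INTER_CUBIC))
E
python3 - <<'E'
from h import *
go(.364,-.298,.058)
wrist('w1',[(.364,-.298,.1,.029),(.437,-.132,.004,.028),(.4957,-.3717,.1,.029),(.5977,-.1869,.004,.028)])
E
```

```text
1.1 [ 0.3622 -0.3025  0.1603] F [-0.  -0.5 -0.1] w 0.0919 xaxis [ 0.708 -0.706 -0.001] down [-0.001  0.    -1.   ]
shift cm [-0.19 10.23  0.45]
```

View pics/w1.png

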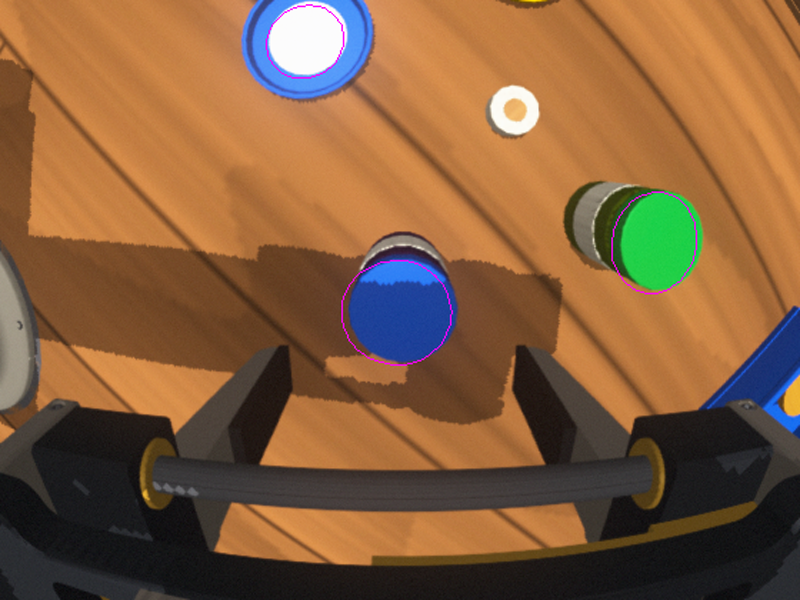

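The wrist view shows the blue lid at (403,307), 6 px (about 3 mm) right of the prediction. Green is off the same way, and the blue tray spot (306,41) matches. That's good enough to descend.

jog_arm(
  motion=[
    {"linear": [0.2, 4, 0], "angular": [0, 0, 0], "hand": -1},
    {"linear": [0.2, 4, 0], "angular": [0, 0, 0], "hand": -1},
    {"linear": [0.2, 4, 0], "angular": [0, 0, 0], "hand": -1},
  ],
)

```text
clock: 1.45
eef_pos: [0.3631, -0.3045, 0.121]
orientation: [-0.653, 0.272, -0.271, 0.653]
force: [-0.1, -0.9, 1.2]
width: 0.0921
```

```bash
python3 -c "from h import *;go(.366,-.300,.058)"
```

```text
1.45 [ 0.3631 -0.3045  0.121 ] F [-0.1 -0.9  1.2] w 0.0921 xaxis [ 0.706 -0.708 -0.001] down [-0.001  0.001 -1.   ]
shift cm [-0.11  6.3   0.53]
```

jog_arm(
  motion=[
    {"linear": [-0.1, 3, 0.5], "angular": [0, 0, 0], "hand": -1},
    {"linear": [-0.1, 6.3, 0.5], "angular": [0, 0, 0], "hand": -1},
    {"linear": [-0.1, 6.3, 0.5], "angular": [0, 0, 0], "hand": -1},
    {"linear": [-0.1, 6.3, 0.5], "angular": [0, 0, 0], "hand": 0},
    {"linear": [-0.1, 6.3, 0.5], "angular": [0, 0, 0], "hand": 1},
  ],
)

```text
clock: 1.95
eef_pos: [0.3678, -0.3014, 0.0602]
orientation: [0.654, -0.269, 0.272, -0.652]
force: [0.3, -0.6, 0.3]
width: 0.0778
```

jog_arm(
  motion=[
    {"linear": [0, 0, 0], "angular": [0, 0, 0], "hand": 1},
    {"linear": [0, 0, 0], "angular": [0, 0, 0], "hand": 1},
    {"linear": [0, 0, 0], "angular": [0, 0, 0], "hand": 1},
    {"linear": [0, 0, 0], "angular": [0, 0, 0], "hand": 1},
    {"linear": [0, 0, 0], "angular": [0, 0, 0], "hand": 1},
  ],
)

```text
clock: 2.45
eef_pos: [0.3669, -0.2997, 0.0585]
orientation: [0.653, -0.27, 0.271, -0.653]
force: [-1.6, 1.5, 5.5]
width: 0.0572
```

```bash
python3 -c "from h import *;go(.437,-.132,.188)"
```

```text
2.45 [ 0.3669 -0.2997  0.0585] F [-1.6  1.5  5.5] w 0.0572 xaxis [ 0.707 -0.707  0.   ] down [-0. -0. -1.]
shift cm [ -6.89 -12.95  16.82]
```

jog_arm(
  motion=[
    {"linear": [0, -3, 0], "angular": [0, 0, 0], "hand": 1},
    {"linear": [0, -7, 0], "angular": [0, 0, 0], "hand": 1},
    {"linear": [-2, -7, 4], "angular": [0, 0, 0], "hand": 1},
    {"linear": [-3.5, -7, 8], "angular": [0, 0, 0], "hand": 1},
    {"linear": [-3.5, -7, 8], "angular": [0, 0, 0], "hand": 1},
  ],
)

```text
clock: 2.95
eef_pos: [0.3991, -0.2137, 0.1268]
orientation: [-0.653, 0.27, -0.268, 0.655]
force: [-1.0, -0.1, -3.6]
width: 0.0572
```

jog_arm(
  motion=[
    {"linear": [-2, 0, 5], "angular": [0, 0, 0], "hand": 1},
    {"linear": [-3.4, 0, 8.8], "angular": [0, 0, 0], "hand": 1},
    {"linear": [-3.4, 0, 8.8], "angular": [0, 0, 0], "hand": 1},
    {"linear": [-3.4, 0, 8.8], "angular": [0, 0, 0], "hand": 1},
    {"linear": [-3.4, 0, 8.8], "angular": [0, 0, 0], "hand": 1},
  ],
)

```text
clock: 3.45
eef_pos: [0.4362, -0.1328, 0.1272]
orientation: [0.653, -0.271, 0.271, -0.653]
force: [-0.1, 0.3, -3.8]
width: 0.0571
```

```bash
python3 -c "
from h import *;go(.437,-.132,.065)
wrist('w2',[(.437,-.132,.004,.028),(.437,-.132,.012,.047)])"
```

```text
3.45 [ 0.4362 -0.1328  0.1272] F [-0.1  0.3 -3.8] w 0.0571 xaxis [ 0.707 -0.708 -0.   ] down [-0.001 -0.    -1.   ]
shift cm [-0.    6.22  0.11]
```

View pics/w2.png

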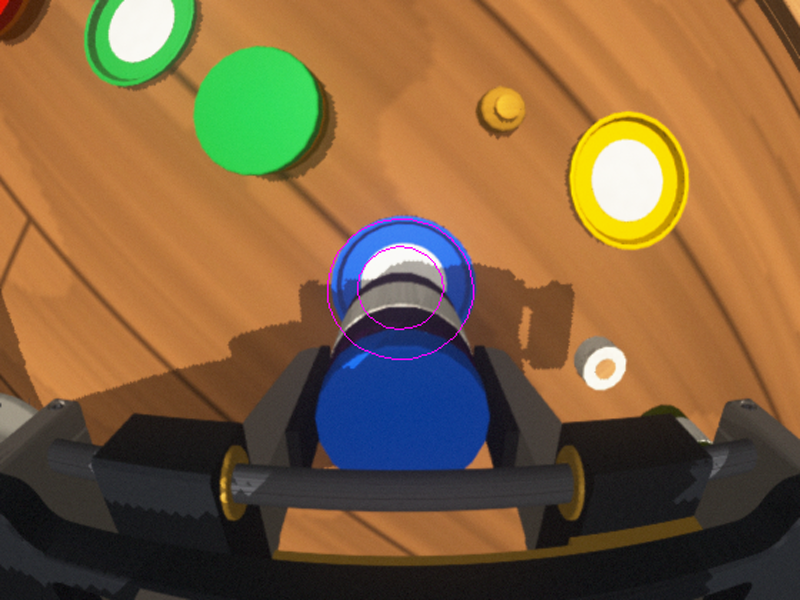

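The wrist view shows the held jar centred on the blue tray. The tray rim at (401,290) lies within about 2 px of the drawn circle. Lowering now.

jog_arm(
  motion=[
    {"linear": [0, 3, 0.1], "angular": [0, 0, 0], "hand": 1},
    {"linear": [0, 5.5, 0.1], "angular": [0, 0, 0], "hand": 1},
    {"linear": [0, 6.2, 0.1], "angular": [0, 0, 0], "hand": 1},
    {"linear": [0, 6.4, 0.1], "angular": [0, 0, 0], "hand": 1},
    {"linear": [0, 6.4, 0.1], "angular": [0, 0, 0], "hand": 1},
  ],
)

```text
clock: 4.0
eef_pos: [0.438, -0.1321, 0.0644]
orientation: [0.653, -0.27, 0.271, -0.653]
force: [0.9, 0.5, -3.4]
width: 0.0574
```

jog_arm(
  motion=[
    {"linear": [0, 0, 0], "angular": [0, 0, 0], "hand": 1},
    {"linear": [0, 0.1, 0], "angular": [0, 0, 0], "hand": 1},
    {"linear": [0, 0.1, 0], "angular": [0, 0, 0], "hand": 1},
  ],
)

```text
clock: 4.3
eef_pos: [0.4378, -0.1314, 0.0631]
orientation: [0.653, -0.27, 0.271, -0.653]
force: [-0.1, 0.0, -3.5]
width: 0.0572
```

```bash
python3 -c "from h import *;go(.498,-.374,.188)"
```

```text
4.3 [ 0.4378 -0.1314  0.0631] F [-0.1  0.  -3.5] w 0.0572 xaxis [ 0.707 -0.707  0.001] down [ 0.001 -0.001 -1.   ]
shift cm [ 21.42 -12.47 -12.9 ]
```

jog_arm(
  motion=[
    {"linear": [0, 0.1, 0], "angular": [0, 0, 0], "hand": 1},
    {"linear": [0, 0.15, 0], "angular": [0, 0, 0], "hand": 1},
    {"linear": [0, 0.15, 0], "angular": [0, 0, 0], "hand": 0.2},
    {"linear": [0, 0.15, 0], "angular": [0, 0, 0], "hand": -1},
    {"linear": [0, 0.15, 0], "angular": [0, 0, 0], "hand": -1},
  ],
)

```text
clock: 4.8
eef_pos: [0.4381, -0.1315, 0.0617]
orientation: [0.653, -0.27, 0.271, -0.653]
force: [0.5, 1.3, 0.1]
width: 0.0716
```

jog_arm(
  motion=[
    {"linear": [0, 0, 0], "angular": [0, 0, 0], "hand": -1},
    {"linear": [0, 0, 0], "angular": [0, 0, 0], "hand": -1},
    {"linear": [0, -4, 0], "angular": [0, 0, 0], "hand": -1},
    {"linear": [0, -9, 0], "angular": [0, 0, 0], "hand": -1},
    {"linear": [0, -12, 0], "angular": [0, 0, 0], "hand": -1},
  ],
)

```text
clock: 5.3
eef_pos: [0.4385, -0.1318, 0.1846]
orientation: [0.654, -0.269, 0.272, -0.653]
force: [0.6, -0.6, -0.4]
width: 0.0921
```

```bash
python3 -c "
from h import *;go(.498,-.374,.18)"
```

```text
5.3 [ 0.4385 -0.1318  0.1846] F [ 0.6 -0.6 -0.4] w 0.0921 xaxis [ 0.707 -0.707  0.004] down [ 0.004 -0.002 -1.   ]
shift cm [ 21.33   0.53 -12.92]
```

jog_arm(
  motion=[
    {"linear": [16, 0, -9.7], "angular": [0, 0, 0], "hand": -1},
    {"linear": [16, 0, -9.7], "angular": [0, 0, 0], "hand": -1},
    {"linear": [16, 0, -9.7], "angular": [0, 0, 0], "hand": -1},
    {"linear": [16, 0, -9.7], "angular": [0, 0, 0], "hand": -1},
    {"linear": [16, 0, -9.7], "angular": [0, 0, 0], "hand": -1},
  ],
)

```text
clock: 5.8
eef_pos: [0.4821, -0.3171, 0.1806]
orientation: [0.653, -0.272, 0.272, -0.652]
force: [-0.2, 0.5, -0.8]
width: 0.0917
```

jog_arm(
  motion=[
    {"linear": [5.3, 0.5, -3.2], "angular": [0, 0, 0], "hand": -1},
    {"linear": [5.3, 3, -3.2], "angular": [0, 0, 0], "hand": -1},
    {"linear": [5.3, 5, -3.2], "angular": [0, 0, 0], "hand": -1},
    {"linear": [5.3, 5, -3.2], "angular": [0, 0, 0], "hand": -1},
    {"linear": [5.3, 5, -3.2], "angular": [0, 0, 0], "hand": -1},
  ],
)

```text
clock: 6.3
eef_pos: [0.4968, -0.3721, 0.1312]
orientation: [-0.653, 0.271, -0.27, 0.654]
force: [0.6, 0.3, 0.1]
width: 0.0918
```

```bash
python3 -c "
from h import *;go(.498,-.374,.058)
wrist('w3',[(.498,-.374,.1,.029)])"
```

```text
6.3 [ 0.4968 -0.3721  0.1312] F [0.6 0.3 0.1] w 0.0918 xaxis [ 0.708 -0.707 -0.001] down [-0.001  0.001 -1.   ]
shift cm [ 0.23  7.32 -0.05]
```

View pics/w3.png

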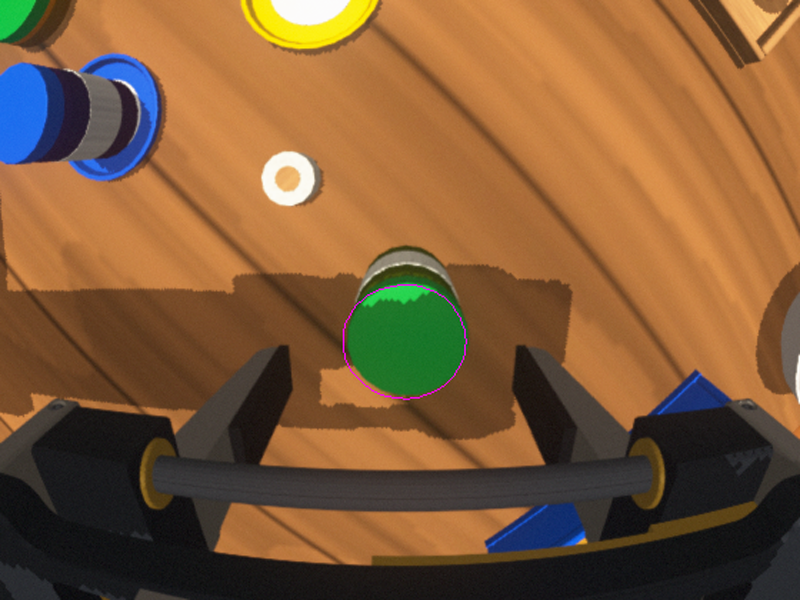

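The wrist view shows the green lid centred at (405,341), matching the prediction. The blue jar stands upright in its tray (110,115). Descending and gripping.

jog_arm(
  motion=[
    {"linear": [0.2, 4, 0], "angular": [0, 0, 0], "hand": -1},
    {"linear": [0.2, 7.2, 0], "angular": [0, 0, 0], "hand": -1},
    {"linear": [0.2, 7.3, 0], "angular": [0, 0, 0], "hand": -1},
    {"linear": [0.2, 7.3, 0], "angular": [0, 0, 0], "hand": 0},
    {"linear": [0.2, 7.3, 0], "angular": [0, 0, 0], "hand": 1},
  ],
)

```text
clock: 6.85
eef_pos: [0.4998, -0.3758, 0.0612]
orientation: [0.654, -0.269, 0.272, -0.653]
force: [-0.3, -0.4, 1.2]
width: 0.0779
```

jog_arm(
  motion=[
    {"linear": [0, 0, 0], "angular": [0, 0, 0], "hand": 1},
    {"linear": [0, 0, 0], "angular": [0, 0, 0], "hand": 1},
    {"linear": [0, 0, 0], "angular": [0, 0, 0], "hand": 1},
    {"linear": [0, 0, 0], "angular": [0, 0, 0], "hand": 1},
    {"linear": [0, 0, 0], "angular": [0, 0, 0], "hand": 1},
  ],
)

```text
clock: 7.35
eef_pos: [0.4986, -0.3748, 0.0594]
orientation: [0.653, -0.27, 0.271, -0.653]
force: [-1.8, 1.7, 5.7]
width: 0.0574
```

```bash
python3 -c "
from h import *;go(.4426,.1331,.198)"
```

```text
7.35 [ 0.4986 -0.3748  0.0594] F [-1.8  1.7  5.7] w 0.0574 xaxis [ 0.707 -0.707  0.001] down [ 0.001 -0.001 -1.   ]
shift cm [-39.86 -13.91  31.95]
```

jog_arm(
  motion=[
    {"linear": [0, -3, 0], "angular": [0, 0, 0], "hand": 1},
    {"linear": [0, -8, 0], "angular": [0, 0, 0], "hand": 1},
    {"linear": [0, -13, 0], "angular": [0, 0, 0], "hand": 1},
    {"linear": [0, -14, 0], "angular": [0, 0, 0], "hand": 1},
  ],
)

```text
clock: 7.75
eef_pos: [0.5008, -0.377, 0.2053]
orientation: [0.655, -0.267, 0.274, -0.652]
force: [1.0, -1.2, -1.1]
width: 0.0572
```

jog_arm(
  motion=[
    {"linear": [-2, 0, 1.6], "angular": [0, 0, 0], "hand": 1},
    {"linear": [-5, 0, 4], "angular": [0, 0, 0], "hand": 1},
    {"linear": [-8, 0, 6.4], "angular": [0, 0, 0], "hand": 1},
    {"linear": [-11.3, 0, 9], "angular": [0, 0, 0], "hand": 1},
    {"linear": [-14.5, 0, 11.6], "angular": [0, 0, 0], "hand": 1},
  ],
)

```text
clock: 8.25
eef_pos: [0.4765, -0.1878, 0.1961]
orientation: [-0.653, 0.272, -0.27, 0.654]
force: [2.0, 0.8, -2.4]
width: 0.0573
```

jog_arm(
  motion=[
    {"linear": [-3, 0, 2.4], "angular": [0, 0, 0], "hand": 1},
    {"linear": [-6, 0, 4.8], "angular": [0, 0, 0], "hand": 1},
    {"linear": [-9, 0, 7.2], "angular": [0, 0, 0], "hand": 1},
    {"linear": [-12, 0, 9.6], "angular": [0, 0, 0], "hand": 1},
    {"linear": [-15, 0, 12], "angular": [0, 0, 0], "hand": 1},
  ],
)

```text
clock: 8.75
eef_pos: [0.4552, 0.0027, 0.1965]
orientation: [0.653, -0.272, 0.27, -0.653]
force: [0.9, -0.1, -2.5]
width: 0.0577
```

jog_arm(
  motion=[
    {"linear": [-3, 0, 2.4], "angular": [0, 0, 0], "hand": 1},
    {"linear": [-6, 0, 4.8], "angular": [0, 0, 0], "hand": 1},
    {"linear": [-9, 0, 7.2], "angular": [0, 0, 0], "hand": 1},
    {"linear": [-10.3, 0, 8.3], "angular": [0, 0, 0], "hand": 1},
    {"linear": [-10.3, 0, 8.3], "angular": [0, 0, 0], "hand": 1},
  ],
)

```text
clock: 9.25
eef_pos: [0.441, 0.1345, 0.1965]
orientation: [0.654, -0.27, 0.268, -0.654]
force: [-0.7, -0.6, -3.2]
width: 0.0572
```

```bash
python3 -c "
from h import *;go(.4426,.1331,.0632)"
```

```text
9.25 [0.441  0.1345 0.1965] F [-0.7 -0.6 -3.2] w 0.0572 xaxis [ 0.71  -0.705 -0.002] down [-0.003  0.    -1.   ]
shift cm [ 0.24 13.33  0.04]
```

jog_arm(
  motion=[
    {"linear": [0.2, 4, 0], "angular": [0, 0, 0], "hand": 1},
    {"linear": [0.2, 7, 0], "angular": [0, 0, 0], "hand": 1},
    {"linear": [0.2, 7, 0], "angular": [0, 0, 0], "hand": 1},
    {"linear": [0.2, 7, 0], "angular": [0, 0, 0], "hand": 1},
  ],
)

```text
clock: 9.65
eef_pos: [0.4435, 0.1305, 0.1278]
orientation: [0.653, -0.271, 0.27, -0.653]
force: [0.6, 0.6, -1.7]
width: 0.0573
```

```bash
python3 -c "
from h import *;go(.4426,.1331,.0632)
wrist('w4',[(.4426,.1331,.004,.028),(.4426,.1331,.012,.047),(.6466,.2062,.012,.047),(.6466,.2062,.004,.028)])"
```

```text
9.65 [0.4435 0.1305 0.1278] F [ 0.6  0.6 -1.7] w 0.0573 xaxis [ 0.706 -0.708 -0.001] down [-0.002 -0.    -1.   ]
shift cm [-0.24  6.46  0.13]
```

View pics/w4.png

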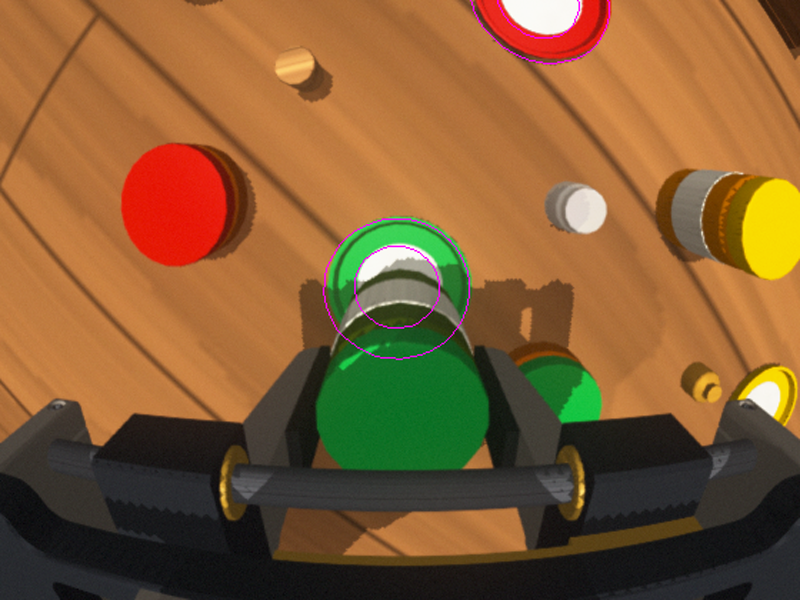

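The picture shows the green tray rim (397,288) on the drawn circle, with the jar centred over it. The red tray prediction also matches. Lowering and releasing.

jog_arm(
  motion=[
    {"linear": [-0.1, 3, 0.1], "angular": [0, 0, 0], "hand": 1},
    {"linear": [-0.1, 5.5, 0.1], "angular": [0, 0, 0], "hand": 1},
    {"linear": [-0.1, 6.3, 0.1], "angular": [0, 0, 0], "hand": 1},
    {"linear": [-0.1, 6.5, 0.1], "angular": [0, 0, 0], "hand": 1},
    {"linear": [-0.1, 6.5, 0.1], "angular": [0, 0, 0], "hand": 1},
  ],
)

```text
clock: 10.2
eef_pos: [0.4452, 0.1325, 0.0646]
orientation: [-0.653, 0.27, -0.271, 0.654]
force: [0.6, -0.5, -2.6]
width: 0.0572
```

jog_arm(
  motion=[
    {"linear": [0, 0.1, 0], "angular": [0, 0, 0], "hand": 1},
    {"linear": [0, 0.1, 0], "angular": [0, 0, 0], "hand": 1},
    {"linear": [0, 0.1, 0], "angular": [0, 0, 0], "hand": 1},
  ],
)

```text
clock: 10.5
eef_pos: [0.445, 0.1326, 0.0634]
orientation: [-0.653, 0.27, -0.271, 0.654]
force: [0.4, 0.9, 2.8]
width: 0.0574
```

jog_arm(
  motion=[
    {"linear": [0, 0, 0], "angular": [0, 0, 0], "hand": 0.2},
    {"linear": [0, 0, 0], "angular": [0, 0, 0], "hand": -1},
    {"linear": [0, 0, 0], "angular": [0, 0, 0], "hand": -1},
    {"linear": [0, 0, 0], "angular": [0, 0, 0], "hand": -1},
    {"linear": [0, 0, 0], "angular": [0, 0, 0], "hand": -1},
  ],
)

```text
clock: 11.0
eef_pos: [0.4436, 0.1326, 0.0619]
orientation: [0.653, -0.271, 0.27, -0.653]
force: [-0.3, 0.0, -0.8]
width: 0.0877
```

jog_arm(
  motion=[
    {"linear": [0, -3, 0], "angular": [0, 0, 0], "hand": -1},
    {"linear": [0, -8, 0], "angular": [0, 0, 0], "hand": -1},
    {"linear": [0, -12, 0], "angular": [0, 0, 0], "hand": -1},
    {"linear": [0, -12, 0], "angular": [0, 0, 0], "hand": -1},
  ],
)

```text
clock: 11.4
eef_pos: [0.4479, 0.1328, 0.1884]
orientation: [-0.652, 0.267, -0.274, 0.655]
force: [0.2, -0.3, 0.0]
width: 0.0921
```

```bash
python3 -c "
from h import *;go(.514,.401,.16)"
```

```text
11.4 [0.4479 0.1328 0.1884] F [ 0.2 -0.3  0. ] w 0.0921 xaxis [ 0.707 -0.707  0.008] down [ 0.012  0.    -1.   ]
shift cm [-14.31   2.93  23.62]
```

jog_arm(
  motion=[
    {"linear": [-9, 0, 15], "angular": [0, 0, 0], "hand": -1},
    {"linear": [-9, 0, 15], "angular": [0, 0, 0], "hand": -1},
    {"linear": [-9, 0, 15], "angular": [0, 0, 0], "hand": -1},
    {"linear": [-9, 0, 15], "angular": [0, 0, 0], "hand": -1},
    {"linear": [-9, 0, 15], "angular": [0, 0, 0], "hand": -1},
  ],
)

```text
clock: 11.9
eef_pos: [0.4857, 0.3047, 0.1806]
orientation: [0.654, -0.27, 0.269, -0.654]
force: [0.4, -0.2, 0.3]
width: 0.092
```

jog_arm(
  motion=[
    {"linear": [-5, 0, 8.9], "angular": [0, 0, 0], "hand": -1},
    {"linear": [-5, 0, 8.9], "angular": [0, 0, 0], "hand": -1},
    {"linear": [-5, 3, 8.9], "angular": [0, 0, 0], "hand": -1},
    {"linear": [-5, 4, 8.9], "angular": [0, 0, 0], "hand": -1},
    {"linear": [-5, 4, 8.9], "angular": [0, 0, 0], "hand": -1},
  ],
)

```text
clock: 12.4
eef_pos: [0.5118, 0.3983, 0.1388]
orientation: [0.655, -0.272, 0.269, -0.651]
force: [-0.9, -0.5, -0.3]
width: 0.092
```

```bash
python3 -c "
from h import *;go(.514,.401,.058)
wrist('w5',[(.514,.401,.1,.029)])"
```

```text
12.4 [0.5118 0.3983 0.1388] F [-0.9 -0.5 -0.3] w 0.092 xaxis [ 0.707 -0.708 -0.002] down [-0.006 -0.004 -1.   ]
shift cm [-0.02  8.07  0.4 ]
```

View pics/w5.png

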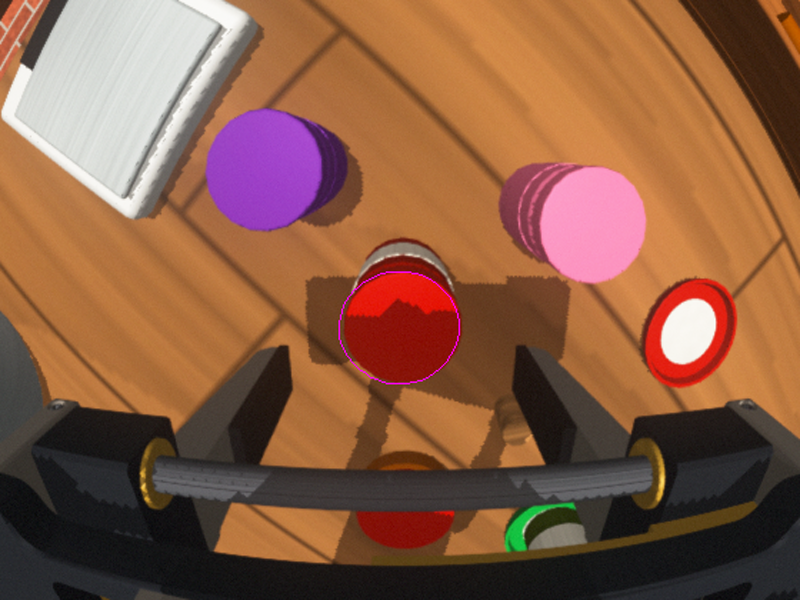

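The wrist view shows the red lid (labelled jar) at (401,327), matching. The fingers clear purple (265,170) and pink (592,224).

jog_arm(
  motion=[
    {"linear": [0, 4, 0.4], "angular": [0, 0, 0], "hand": -1},
    {"linear": [0, 7.9, 0.4], "angular": [0, 0, 0], "hand": -1},
    {"linear": [0, 7.9, 0.4], "angular": [0, 0, 0], "hand": -1},
    {"linear": [0, 7.9, 0.4], "angular": [0, 0, 0], "hand": 0},
    {"linear": [0, 7.9, 0.4], "angular": [0, 0, 0], "hand": 1},
  ],
)

```text
clock: 12.95
eef_pos: [0.5187, 0.404, 0.0667]
orientation: [-0.652, 0.27, -0.272, 0.655]
force: [0.7, -0.0, -0.1]
width: 0.0781
```

jog_arm(
  motion=[
    {"linear": [0, 0, 0], "angular": [0, 0, 0], "hand": 1},
    {"linear": [0, 0, 0], "angular": [0, 0, 0], "hand": 1},
    {"linear": [0, 0, 0], "angular": [0, 0, 0], "hand": 1},
    {"linear": [0, 0, 0], "angular": [0, 0, 0], "hand": 1},
    {"linear": [0, 0, 0], "angular": [0, 0, 0], "hand": 1},
  ],
)

```text
clock: 13.45
eef_pos: [0.5176, 0.4037, 0.0647]
orientation: [-0.653, 0.27, -0.271, 0.654]
force: [0.5, -1.4, 5.6]
width: 0.0575
```

```bash
python3 -c "
from h import *;go(.6466,.2062,.198)"
```

```text
13.45 [0.5176 0.4037 0.0647] F [ 0.5 -1.4  5.6] w 0.0575 xaxis [ 0.707 -0.707  0.001] down [ 0.002  0.001 -1.   ]
shift cm [ 23.1  -13.32  -4.82]
```

jog_arm(
  motion=[
    {"linear": [0, -3, 0], "angular": [0, 0, 0], "hand": 1},
    {"linear": [0, -8, 0], "angular": [0, 0, 0], "hand": 1},
    {"linear": [0, -13, 0], "angular": [0, 0, 0], "hand": 1},
    {"linear": [0, -14, 0], "angular": [0, 0, 0], "hand": 1},
    {"linear": [0, -14, 0], "angular": [0, 0, 0], "hand": 1},
  ],
)

```text
clock: 13.95
eef_pos: [0.5175, 0.4039, 0.2048]
orientation: [-0.652, 0.27, -0.271, 0.654]
force: [-0.1, -1.3, -3.9]
width: 0.0576
```

jog_arm(
  motion=[
    {"linear": [3, 0, -0.6], "angular": [0, 0, 0], "hand": 1},
    {"linear": [7, 0, -1.4], "angular": [0, 0, 0], "hand": 1},
    {"linear": [11, 0, -2.2], "angular": [0, 0, 0], "hand": 1},
    {"linear": [14, 0, -2.8], "angular": [0, 0, 0], "hand": 1},
    {"linear": [14, 0, -2.8], "angular": [0, 0, 0], "hand": 1},
  ],
)

```text
clock: 14.45
eef_pos: [0.5959, 0.2802, 0.1982]
orientation: [0.655, -0.274, 0.271, -0.651]
force: [1.2, 0.6, -3.6]
width: 0.0577
```

jog_arm(
  motion=[
    {"linear": [3, 0, -0.6], "angular": [0, 0, 0], "hand": 1},
    {"linear": [6, 0, -1.2], "angular": [0, 0, 0], "hand": 1},
    {"linear": [9.1, 0, -1.7], "angular": [0, 0, 0], "hand": 1},
    {"linear": [9.1, 3, -1.7], "angular": [0, 0, 0], "hand": 1},
    {"linear": [9.1, 6, -1.7], "angular": [0, 0, 0], "hand": 1},
  ],
)

```text
clock: 14.95
eef_pos: [0.6472, 0.2079, 0.1396]
orientation: [0.654, -0.272, 0.27, -0.653]
force: [-0.7, -0.0, -4.2]
width: 0.0573
```

jog_arm(
  motion=[
    {"linear": [0, 0, 0], "angular": [0, 0, 0], "hand": 1},
    {"linear": [0, 0, 0], "angular": [0, 0, 0], "hand": 1},
  ],
)

```text
clock: 15.15
eef_pos: [0.6461, 0.2087, 0.1404]
orientation: [0.654, -0.272, 0.269, -0.652]
force: [0.3, -0.4, -2.2]
width: 0.0579
```

```bash
python3 -c "
from h import *;go(.6466,.2062,.0687)
wrist('w6',[(.6466,.2062,.004,.028),(.6466,.2062,.012,.047)])"
```

```text
15.15 [0.6461 0.2087 0.1404] F [ 0.3 -0.4 -2.2] w 0.0579 xaxis [ 0.708 -0.707 -0.004] down [-0.005 -0.    -1.   ]
shift cm [ 0.24  7.17 -0.11]
```

View pics/w6.png

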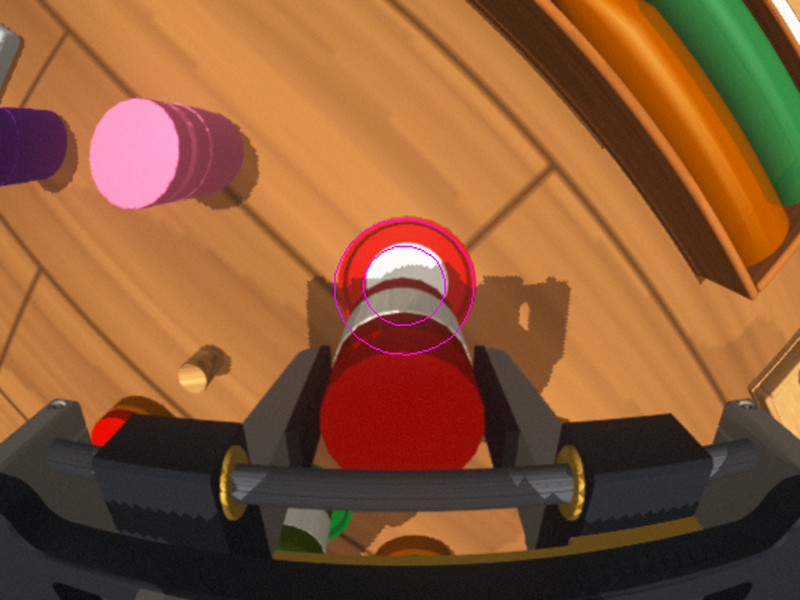

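The picture shows the red tray centred at (405,286), within 2 px of the prediction and about 2 mm right of the jar's line. I'll shift +x 2 mm and lower.

jog_arm(
  motion=[
    {"linear": [0.2, 3, 0.1], "angular": [0, 0, 0], "hand": 1},
    {"linear": [0.2, 6, 0.1], "angular": [0, 0, 0], "hand": 1},
    {"linear": [0.2, 6.8, 0.1], "angular": [0, 0, 0], "hand": 1},
    {"linear": [0.2, 7, 0.1], "angular": [0, 0, 0], "hand": 1},
    {"linear": [0.2, 7, 0.1], "angular": [0, 0, 0], "hand": 1},
  ],
)

```text
clock: 15.7
eef_pos: [0.6515, 0.208, 0.0751]
orientation: [-0.653, 0.27, -0.271, 0.654]
force: [-0.1, 1.1, -3.4]
width: 0.0572
```

jog_arm(
  motion=[
    {"linear": [0, 0, 0], "angular": [0, 0, 0], "hand": 1},
    {"linear": [0, 0.1, 0], "angular": [0, 0, 0], "hand": 1},
    {"linear": [0, 0.1, 0], "angular": [0, 0, 0], "hand": 1},
  ],
)

```text
clock: 16.0
eef_pos: [0.6508, 0.2076, 0.0731]
orientation: [-0.653, 0.27, -0.271, 0.654]
force: [1.4, -0.0, -3.1]
width: 0.0573
```

```bash
python3 -c "
from h import *;go(.6466,.2062,.0687)"
```

```text
16.0 [0.6508 0.2076 0.0731] F [ 1.4 -0.  -3.1] w 0.0573 xaxis [ 0.707 -0.707  0.001] down [ 0.001  0.    -1.   ]
shift cm [-0.2   0.44 -0.4 ]
```

jog_arm(
  motion=[
    {"linear": [-0.1, 0.2, -0.1], "angular": [0, 0, 0], "hand": 1},
    {"linear": [-0.1, 0.4, -0.1], "angular": [0, 0, 0], "hand": 1},
    {"linear": [-0.1, 0.4, -0.1], "angular": [0, 0, 0], "hand": 1},
  ],
)

```text
clock: 16.3
eef_pos: [0.649, 0.2076, 0.0687]
orientation: [-0.653, 0.27, -0.271, 0.653]
force: [-0.9, 0.1, 0.2]
width: 0.0576
```

jog_arm(
  motion=[
    {"linear": [0, 0.1, 0], "angular": [0, 0, 0], "hand": 1},
    {"linear": [0, 0.1, 0], "angular": [0, 0, 0], "hand": 1},
  ],
)

```text
clock: 16.5
eef_pos: [0.6492, 0.2077, 0.0687]
orientation: [-0.653, 0.27, -0.271, 0.653]
force: [-4.0, -0.4, 6.2]
width: 0.0573
```

Force z rose from -3 to +6 N, so the jar is on the tray floor. Release.

jog_arm(
  motion=[
    {"linear": [0, 0, 0], "angular": [0, 0, 0], "hand": 0.2},
    {"linear": [0, 0, 0], "angular": [0, 0, 0], "hand": -1},
    {"linear": [0, 0, 0], "angular": [0, 0, 0], "hand": -1},
    {"linear": [0, 0, 0], "angular": [0, 0, 0], "hand": -1},
    {"linear": [0, 0, 0], "angular": [0, 0, 0], "hand": -1},
  ],
)

```text
clock: 17.0
eef_pos: [0.6489, 0.2075, 0.0669]
orientation: [0.653, -0.271, 0.271, -0.653]
force: [0.0, -0.4, -0.3]
width: 0.0873
```

jog_arm(
  motion=[
    {"linear": [0, -3, 0], "angular": [0, 0, 0], "hand": -1},
    {"linear": [0, -8, 0], "angular": [0, 0, 0], "hand": -1},
    {"linear": [0, -11, 0], "angular": [0, 0, 0], "hand": -1},
    {"linear": [0, -11, 0], "angular": [0, 0, 0], "hand": -1},
    {"linear": [0, -11, 0], "angular": [0, 0, 0], "hand": -1},
  ],
)

```text
clock: 17.5
eef_pos: [0.6492, 0.2076, 0.1777]
orientation: [-0.653, 0.27, -0.271, 0.654]
force: [0.1, -0.2, -0.7]
width: 0.0922
```

```bash
python3 -c "
from h import *;go(.6325,.0275,.135)"
```

```text
17.5 [0.6492 0.2076 0.1777] F [ 0.1 -0.2 -0.7] w 0.0922 xaxis [ 0.707 -0.707  0.001] down [ 0.001  0.    -1.   ]
shift cm [ 11.54   4.26 -13.92]
```

jog_arm(
  motion=[
    {"linear": [11.5, 0, -13.9], "angular": [0, 0, 0], "hand": -1},
    {"linear": [11.5, 0, -13.9], "angular": [0, 0, 0], "hand": -1},
    {"linear": [11.5, 0, -13.9], "angular": [0, 0, 0], "hand": -1},
    {"linear": [11.5, 0, -13.9], "angular": [0, 0, 0], "hand": -1},
    {"linear": [11.5, 2, -13.9], "angular": [0, 0, 0], "hand": -1},
  ],
)

```text
clock: 18.0
eef_pos: [0.6324, 0.0235, 0.1574]
orientation: [0.653, -0.271, 0.273, -0.652]
force: [1.5, 1.0, 0.1]
width: 0.0921
```

jog_arm(
  motion=[
    {"linear": [0, 2, 0], "angular": [0, 0, 0], "hand": -1},
    {"linear": [0, 2, 0], "angular": [0, 0, 0], "hand": -1},
    {"linear": [0, 2, 0], "angular": [0, 0, 0], "hand": -1},
  ],
)

```text
clock: 18.3
eef_pos: [0.6307, 0.0282, 0.1354]
orientation: [0.654, -0.272, 0.269, -0.653]
force: [0.1, -0.1, 0.5]
width: 0.0918
```

```bash
python3 -c "
from h import *;go(.6325,.0275,.058)
wrist('w7',[(.6325,.0275,.1,.029)])"
```

```text
18.3 [0.6307 0.0282 0.1354] F [ 0.1 -0.1  0.5] w 0.0918 xaxis [ 0.707 -0.707 -0.003] down [-0.004  0.001 -1.   ]
shift cm [0.2  7.74 0.09]
```

View pics/w7.png

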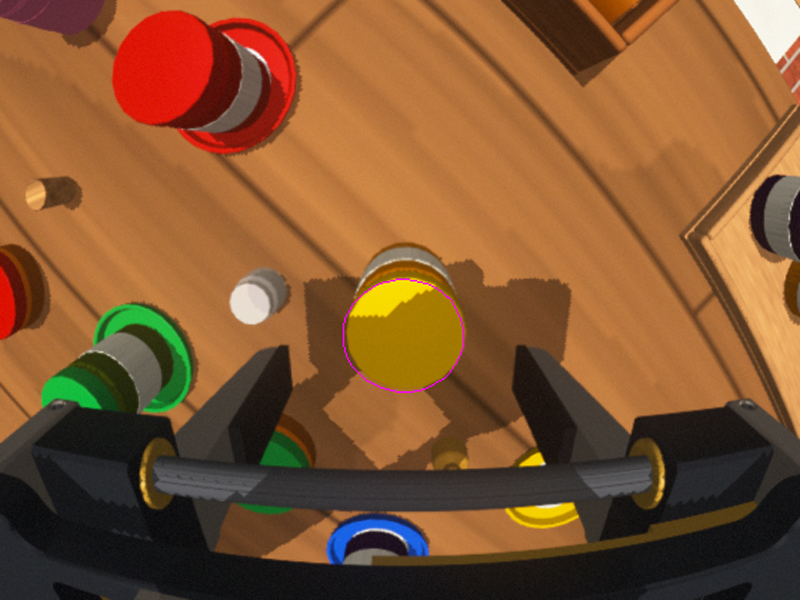

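The picture shows the yellow lid at (404,335), matching. The red jar (205,75) and green jar (120,360) stand in their trays.

jog_arm(
  motion=[
    {"linear": [0.2, 4, 0], "angular": [0, 0, 0], "hand": -1},
    {"linear": [0.2, 7.6, 0], "angular": [0, 0, 0], "hand": -1},
    {"linear": [0.2, 7.6, 0], "angular": [0, 0, 0], "hand": -1},
    {"linear": [0.2, 7.6, 0], "angular": [0, 0, 0], "hand": 0},
    {"linear": [0.2, 7.6, 0], "angular": [0, 0, 0], "hand": 1},
  ],
)

```text
clock: 18.85
eef_pos: [0.6354, 0.0264, 0.0642]
orientation: [-0.653, 0.269, -0.272, 0.654]
force: [-0.3, 0.5, 0.9]
width: 0.0777
```

jog_arm(
  motion=[
    {"linear": [0, 0, 0], "angular": [0, 0, 0], "hand": 1},
    {"linear": [0, 0, 0], "angular": [0, 0, 0], "hand": 1},
    {"linear": [0, 0, 0], "angular": [0, 0, 0], "hand": 1},
    {"linear": [0, 0, 0], "angular": [0, 0, 0], "hand": 1},
    {"linear": [0, 0, 0], "angular": [0, 0, 0], "hand": 1},
  ],
)

```text
clock: 19.35
eef_pos: [0.6339, 0.0268, 0.0625]
orientation: [-0.653, 0.27, -0.271, 0.654]
force: [-1.7, 2.1, 5.7]
width: 0.0574
```

```bash
python3 -c "
from h import *;go(.5977,-.1869,.14)"
```

```text
19.35 [0.6339 0.0268 0.0625] F [-1.7  2.1  5.7] w 0.0574 xaxis [ 0.707 -0.707  0.001] down [ 0.001  0.    -1.   ]
shift cm [ 12.56  -7.76 -17.67]
```

Path is clear of tall jars; lift 8 cm and carry.

jog_arm(
  motion=[
    {"linear": [0, -3, 0], "angular": [0, 0, 0], "hand": 1},
    {"linear": [0, -7, 0], "angular": [0, 0, 0], "hand": 1},
    {"linear": [1.5, -8, -2.1], "angular": [0, 0, 0], "hand": 1},
    {"linear": [4, -8, -5.6], "angular": [0, 0, 0], "hand": 1},
    {"linear": [6, -8, -8.4], "angular": [0, 0, 0], "hand": 1},
  ],
)

```text
clock: 19.85
eef_pos: [0.6159, -0.0768, 0.1412]
orientation: [0.654, -0.27, 0.271, -0.653]
force: [0.1, 0.4, -3.5]
width: 0.0573
```

jog_arm(
  motion=[
    {"linear": [2.5, 0, -3.5], "angular": [0, 0, 0], "hand": 1},
    {"linear": [5, 0, -7], "angular": [0, 0, 0], "hand": 1},
    {"linear": [6.6, 0, -9.3], "angular": [0, 0, 0], "hand": 1},
    {"linear": [6.6, 0, -9.3], "angular": [0, 0, 0], "hand": 1},
    {"linear": [6.6, 0, -9.3], "angular": [0, 0, 0], "hand": 1},
  ],
)

```text
clock: 20.35
eef_pos: [0.5967, -0.1879, 0.1403]
orientation: [-0.653, 0.272, -0.271, 0.653]
force: [-0.1, 1.0, -2.5]
width: 0.0574
```

```bash
python3 -c "
from h import *;go(.5977,-.1869,.0665)
wrist('w8',[(.5977,-.1869,.004,.028),(.5977,-.1869,.012,.047)])"
```

```text
20.35 [ 0.5967 -0.1879  0.1403] F [-0.1  1.  -2.5] w 0.0574 xaxis [ 0.706 -0.708 -0.002] down [-0.001  0.001 -1.   ]
shift cm [0.01 7.38 0.15]
```

View pics/w8.png

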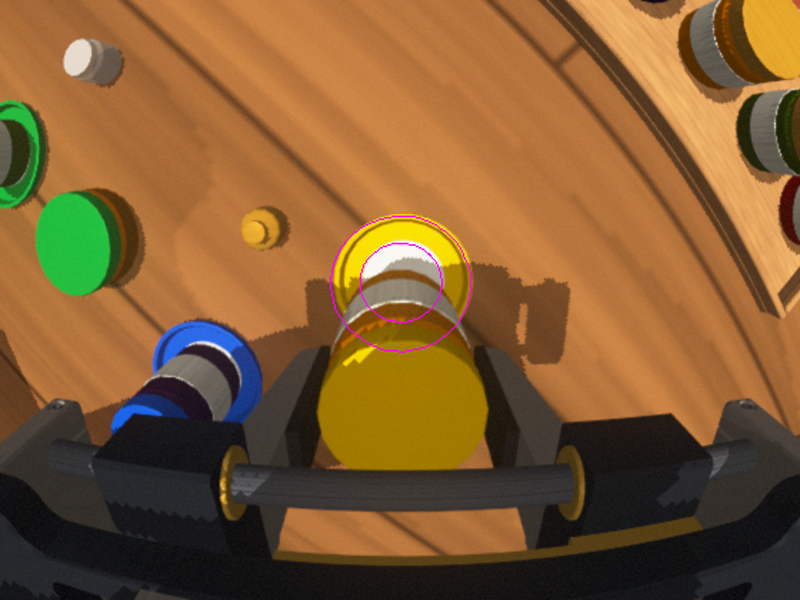

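The picture shows the yellow tray (402,284) on the drawn circle, with the jar centred over it. Lowering.

jog_arm(
  motion=[
    {"linear": [0, 3, 0.1], "angular": [0, 0, 0], "hand": 1},
    {"linear": [0, 6, 0.1], "angular": [0, 0, 0], "hand": 1},
    {"linear": [0, 6.9, 0.1], "angular": [0, 0, 0], "hand": 1},
    {"linear": [0, 7.2, 0.1], "angular": [0, 0, 0], "hand": 1},
    {"linear": [0, 7.2, 0.1], "angular": [0, 0, 0], "hand": 1},
  ],
)

```text
clock: 20.9
eef_pos: [0.5986, -0.1866, 0.0698]
orientation: [0.653, -0.27, 0.271, -0.653]
force: [-0.0, -0.4, -2.4]
width: 0.0579
```

jog_arm(
  motion=[
    {"linear": [0, 0.1, 0], "angular": [0, 0, 0], "hand": 1},
    {"linear": [0, 0.2, 0], "angular": [0, 0, 0], "hand": 1},
    {"linear": [0, 0.2, 0], "angular": [0, 0, 0], "hand": 1},
  ],
)

```text
clock: 21.2
eef_pos: [0.5984, -0.1873, 0.0679]
orientation: [0.653, -0.27, 0.271, -0.653]
force: [-0.1, 0.2, -2.7]
width: 0.0575
```

jog_arm(
  motion=[
    {"linear": [0, 0.1, 0], "angular": [0, 0, 0], "hand": 1},
    {"linear": [0, 0.2, 0], "angular": [0, 0, 0], "hand": 1},
    {"linear": [0, 0.2, 0], "angular": [0, 0, 0], "hand": 1},
  ],
)

```text
clock: 21.5
eef_pos: [0.5985, -0.1872, 0.0666]
orientation: [0.653, -0.27, 0.271, -0.653]
force: [-2.6, 1.9, 4.8]
width: 0.0571
```

Contact. Release, rise, then back away for the final look.

jog_arm(
  motion=[
    {"linear": [0, 0, 0], "angular": [0, 0, 0], "hand": 0.2},
    {"linear": [0, 0, 0], "angular": [0, 0, 0], "hand": -1},
    {"linear": [0, 0, 0], "angular": [0, 0, 0], "hand": -1},
    {"linear": [0, 0, 0], "angular": [0, 0, 0], "hand": -1},
    {"linear": [0, 0, 0], "angular": [0, 0, 0], "hand": -1},
  ],
)

```text
clock: 22.0
eef_pos: [0.598, -0.1871, 0.065]
orientation: [-0.653, 0.271, -0.271, 0.653]
force: [-0.1, -0.8, -0.5]
width: 0.0874
```

jog_arm(
  motion=[
    {"linear": [0, -3, 0], "angular": [0, 0, 0], "hand": -1},
    {"linear": [0, -8, 0], "angular": [0, 0, 0], "hand": -1},
    {"linear": [0, -12, 0], "angular": [0, 0, 0], "hand": -1},
    {"linear": [0, -14, 0], "angular": [0, 0, 0], "hand": -1},
    {"linear": [0, -14, 0], "angular": [0, 0, 0], "hand": -1},
  ],
)

```text
clock: 22.5
eef_pos: [0.6002, -0.1882, 0.2095]
orientation: [0.654, -0.268, 0.273, -0.653]
force: [0.7, -1.0, -0.5]
width: 0.0921
```

jog_arm(
  motion=[
    {"linear": [15, 0, -15], "angular": [0, 0, 0], "hand": -1},
    {"linear": [15, 0, -15], "angular": [0, 0, 0], "hand": -1},
    {"linear": [15, 0, -15], "angular": [0, 0, 0], "hand": -1},
    {"linear": [15, 0, -15], "angular": [0, 0, 0], "hand": -1},
    {"linear": [15, 0, -15], "angular": [0, 0, 0], "hand": -1},
  ],
)

```text
clock: 23.0
eef_pos: [0.5957, -0.4037, 0.2015]
orientation: [0.653, -0.273, 0.271, -0.653]
force: [-0.3, -0.5, -0.3]
width: 0.0918
```

jog_arm(
  motion=[
    {"linear": [4, 0, -12], "angular": [0, 0, 0], "hand": -1},
    {"linear": [4, 0, -12], "angular": [0, 0, 0], "hand": -1},
    {"linear": [4, 0, -12], "angular": [0, 0, 0], "hand": -1},
    {"linear": [4, 0, -12], "angular": [0, 0, 0], "hand": -1},
    {"linear": [4, 0, -12], "angular": [0, 0, 0], "hand": -1},
  ],
)

```text
clock: 23.5
eef_pos: [0.5412, -0.5112, 0.2031]
orientation: [-0.652, 0.271, -0.27, 0.654]
force: [-0.4, 1.4, -0.5]
width: 0.0917
```

```bash
python3 - <<'E'
from h import *
import pickle
go(0,0,0)
s=env.snapshot('top');im=s['image'][:,:,::-1].copy();a=pickle.load(open('top.pkl','rb'))['image'][:,:,::-1]
for x,y in[(.6466,.2062),(.4426,.1331),(.5977,-.1869),(.437,-.132)]:
    for z,r in((.104,.029),(.012,.047)):
        P=np.array([proj(s,np.array([x+r*np.cos(t),y+r*np.sin(t),z])) for t in np.linspace(0,6.3,40)])
        cv2.polylines(im,[(P*8).round().astype(int)],True,(255,0,255) if z>.1 else (255,255,255),1,cv2.LINE_AA,3)
for u,v in((198,269),(298,242)): # squat shift by phase correlation
    c=lambda i:np.float32(i[v-24:v+24,u-24:u+24,1])
    print('squat shift px',cv2.phaseCorrelate(c(a),c(s['image'][:,:,::-1])))
cv2.imwrite('pics/end.png',cv2.resize(im[140:300,150:420],(800,474),interpolation=cv2.INTER_CUBIC))
E
```

```text
23.5 [ 0.5412 -0.5112  0.2031] F [-0.4  1.4 -0.5] w 0.0917 xaxis [ 0.707 -0.707 -0.003] down [-0.001  0.003 -1.   ]
shift cm [-74.36  20.52  -2.17]
squat shift px ((-0.043884331536343524, 0.032322262611046426), 1.1754727645052805)
squat shift px ((0.1340643492296465, 0.09443509839660891), 0.9081392478611734)
```

View pics/end.png

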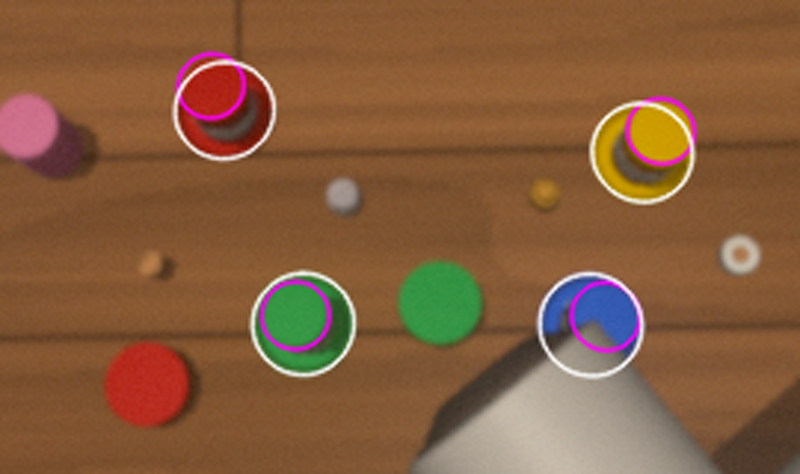

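The final top view shows the lids at red (213,88), yellow (661,131) and green (297,315), within a few mm of the rings for centred upright jars. The blue lid at (605,315) is partly hidden by the arm but lies on its ring. The squat jars moved less than 0.2 px.

```bash
python3 -c "from rig import env;print(env.sign_off())"
```

```text
the job is handed in; nothing more can be done
None
```

I put all four tall jars (blue, green, red, yellow) in the trays matching their lids and handed the job in at about 23.5 s. I felt for the tray floor by force before letting go of green, red and yellow. Blue I released on the computed height, with no force check.

- **Jars:** in the final top picture the red, green and yellow lids sit within about 3 mm of where a centred, upright jar's lid should be. The arm partly hides blue in that picture. The part that shows is on its mark, and earlier wrist pictures show it upright in its tray.
- **Squat jars:** both moved less than 0.2 pixel (under 1 mm) from where they started.
- **Arm:** it is parked clear of everything with the gripper open.

No check failed or disagreed, but the sign-off gives no verdict.

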